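# Open the ratchet bar clamp for the next block

### The arm

A 7-joint arm with a two-finger parallel gripper is mounted at the origin on a cart in front of the work surface, level with it; the furniture and walls round the work are solid. World frame = base frame: x ahead of the robot, y to its left, z up, the work surface at z = 0. Lengths are in m, angles in rad, forces in N, time in s.
With the tool pointing down it reaches from about 0.4 to 0.875 m from the base axis. Payload 4.4 kg.
Tool frame: the origin (TCP) lies at the very end of the fingers, on their centre line; the grasp point (between the pads) lies robot.grip_depth behind it (robot.grip_depth is the distance from the TCP to the grasp point, in m); z points along the fingers, y is the direction in which the jaws open and shut (so a half turn about z gives the same grasp; the last joint's range is limited). The gripper opens to 85 mm and grips with 20 to 120 N. Pads are 22 mm wide; open, the fingers measure 114 mm over their backs; the gripper's body (76 mm by 85 mm) begins 54 mm behind the grasp point. The pads swing forward as they close: fully open they stand 13 mm farther back than shut.
Start: joints at [1.193, 0.628, 0.038, 1.517, -0.027, 0.996, -0.02], TCP at [0.199, -0.619, 0.231] pointing down, gripper open.
Joint ranges: [-3.06, 3.06], [-0.37, 2.12], [-1.25, 1.32], [0.18, 2.47], [-1.1, 4.24], [0.23, 1.98], [-2.94, 2.94]. Speed limits (rad/s): [2.57, 2.57, 3.14, 3.14, 3.14, 3.14, 3.14].

### API

Orientations are given as a unit quaternion [w, x, y, z].
In Python, from rig import telemetry, eyes, sign_off, robot gives the robot as it stands.
- The arm moves only by the tool move_arm, never from a script. Its argument "moves" is a list of rows, each an object of numbers: "tx", "ty", "tz": the shift along the world's x, y, z in mm; "ax", "ay", "az": the turn, a rotation vector about the world's x, y, z in degrees. In form: [{"tx": .., "ty": .., "tz": .., "ax": .., "ay": .., "az": ..}, ...]. A call has 1 to 8 rows; each row is the pose to reach, as a shift and turn from the pose measured when the call began; what a row does not reach only later rows make up. A row lasts 1/8 s, in which the tool goes at most 62.5 mm and 10.7 degrees, less where a joint would pass 70% of its speed; a pose out of reach is approached as far as the arm can. A call with a gripper value outside its range is refused whole. "gripper" is the opening, from 0 (shut) to 1 (fully open), set as the call begins (left out, the last holds). The fingers move at their own pace and stop on an object; the grip force is fixed at half the most. Time passes only in rows, so rows that repeat a pose let the fingers close. It gives the time, the measured TCP pose, the force and the opening at its end, in the units of the state.
- telemetry.get_obs(): the state, without advancing time (a new reading comes with each control period).
- eyes.get_image(name): name is "scene" or "top" or "wrist"; returns a dict with "img" (384x512x3 uint8, red, green, blue), "range_z" (384x512 float32, m along the optical axis (not along the pixel's ray), 0 where there is no reading), "fov_y" (degrees; the focal length in pixels is half the picture's height over the tangent of half this angle, whatever the lens; pixels are square), "cx", "cy" (the principal point, pixels), "position" and "attitude" of the camera in the world; the wrist camera has in their place "T_tool_cam" (4x4, takes a point from camera to tool coordinates, whose origin is the TCP and whose axes are the flange's). Camera axes: x right, y up, looking along -z (the intrinsics and any distortion apply to the point x, -y, -z); pixel columns grow to the right and rows downward; lengths in m; the calibration is good to about 2 mm. A picture is of the moment at which its call begins: read the wrist's pose just before it.
- sign_off(): hands the job in, once; it reports no verdict.
Trained networks look in the newest picture that a camera, given by its name, has taken for a name from the list of things; names that differ only in an ending like _2 or _b are one class to them, and where a whole thing is asked for, a point or a joint stands for the part that bears it (a point fixed in the world has none). Each returns a list of dicts, best first, with "score" (0 to 1); they miss things now and then, are a little off and sometimes report something else, mostly with a low value. They report only what shows in the picture. A call takes as long as a camera call.
- eyes.recognise(camera, label): "extent" ([left, top, right, bottom] in pixels, round what is visible of it).
The state is a dict: "time_s": time; "q": joint angles; "qvel": joint speeds; "joint_torque": joint torques, N m; "ee_pos": TCP position; "eef_rot": TCP orientation; "contact_force": force on the tool from outside, world axes, zero at the start; "ft_torque": the same for the moment, N m; "opening": finger opening in m.
Only numpy, scipy, OpenCV 4.12 (cv2) and the standard library are available. Lean on these libraries where they do the work, as an engineer would, in place of code of your own. Each camera call takes 0.05 s, during which the arm holds its last target. There are 200 camera calls.

### The job

The ratchet bar clamp bolted to the bench is set too narrow for the glued pine block that waits behind it. With the fingertips press the red release pad on the sliding jaw fully down, keep it down, and push the jaw back along its bar, away from the fixed jaw, until it stands against the end stop; then let go. Do not force the jaw before the release is down, and leave the pine block and the tools lying as they are.

Things in the scene. Friction and masses are not known exactly. Their poses are not given: they have to be found in the camera images.
- quick_clamp: fixed part of the bar clamp, bolted down: grey base plate 70 x 300 mm with a steel bar over it along the clamp's y (bar top 48 mm above the bench). Origin: centre of the base's underside; z up. Black fixed jaw at the +y end (60 mm wide, 84 high, face at y = 117 mm), end stop at the -y end (64 mm high, from y = -116). It opens towards its own -y, roughly the robot's right
- jaw (a joint): distance of the black sliding jaw (60 mm wide, 76 long) from its narrowest setting, m: 0 = narrowest (27 mm gap), 0.130 = at the end stop; grows along the clamp's -y. A ratchet with 8 mm teeth under the bar blocks it that way (but for up to one tooth of play) unless the release is down; then it slides with about 2.5 N of friction and stays where left
- jaw_face (a point): centre of the sliding jaw's clamping face, 60 mm above the bench; the face looks along the clamp's +y and its plate's top edge is 84 mm above the bench
- release (a joint): how far the red release pad is pressed, m: 0 = up, 0.008 = fully down; the ratchet is surely free beyond 0.004 (let go, the pad may rest at up to 0.004 when its pawl stands on a tooth). A spring, about 3 N to start and 7 N fully down; it rises when let go, so keep it down during the push
- release_top (a point): centre of the red pad's top, on the sliding jaw and moving with it: 42 mm across the bar, 44 mm along it; 70 mm above the bench when up, 62 when down. Axes as the clamp's. It lies in a channel 48 mm long along the bar, between the jaw's face plate (+y side, top 84 mm above the bench) and the push wall (-y side); open at both sides across the bar
- push_wall (a point): middle of the push wall's inner face, 86 mm above the bench and 24 mm towards the clamp's -y from the pad's centre: a black upright wall 60 mm wide, 14 mm thick, top 96 mm above the bench, fixed to the jaw. A fingertip on the pad can bear against it to push the jaw back
- pine_block: loose glued block of pale and darker pine, 75 x 140 x 42 mm, origin at the centre of its underside; stays where it lies
- chisel_2: loose chisel with wooden handle, 271 mm, left of the clamp, stays where it lies
- pliers: loose blue-handled pliers, 186 mm, right of the clamp, stay where they lie
- screwdriver_1: loose screwdriver with orange handle, 200 mm, right of the clamp, stays where it lies
- carpenter_pencil: loose red flat pencil, 165 mm, behind the clamp, stays where it lies

How it is judged:
On the way, in this order (a step that is already met when the one before it is completed fails the run):
1. the release pad is pressed down while the jaw has not yet been moved by more than 15 mm (value of joint release above 0.005 m and distance of jaw_face from where it was at the start of the episode below 0.015 m), for 0.05 s.
2. the jaw is pushed back to the end stop (value of joint jaw above 0.125 m), for 0.1 s.
At the end, for the whole second after the job is handed in: the sliding jaw stands within 5 mm of the end stop, at rest, and the release pad has been let go and has come up (value of joint jaw above 0.125 m and value of joint release below 0.005 m and velocity of joint jaw below 0.01 m/s); the robot touches nothing.
It fails at once if the pine block or a loose tool is moved by more than 20 mm or lifted (distance of any of pine_block, chisel_2, pliers, screwdriver_1, carpenter_pencil from where it was at the start of the episode above 0.02 m).
It also fails if it takes over 35 s, if anything falls off the work surface, if the arm or the gripper's body presses on something with over 40 N, if the wrist force passes 120 N, or if a joint passes its speed limit or range.

## Working session

There is one attempt and no reset: what is moved stays moved. The work goes in short steps, Python scripts to look and compute and a tool call to move; the robot and the scene stay as the last step left them, time stands still between calls to the robot, and variables do not carry over. Pictures are saved under pics/ and viewed, about 8 in all and at most 12, crops included, and the job is handed in when it is done.

Besides the shell and the picture viewer there is one more tool, called after "Emit:" as name([rows], argument=value, ...), one row to a line, values as JSON. move_arm: Moves the arm, as the interface text tells. Its arguments: {"type":"object","properties":{"moves":{"type":"array"},"gripper":{"type":"number"}},"required":["moves"]}

```bash
mkdir -p pics; cat > h.py <<'E'
import numpy as np,cv2
from scipy.spatial.transform import Rotation as R
from rig import telemetry,eyes,sign_off,robot
def q2r(q): return R.from_quat([q[1],q[2],q[3],q[0]])
def snap(name,fn=None):
    o=telemetry.get_obs(); d=eyes.get_image(name)
    if fn: cv2.imwrite('pics/'+fn,d['img'][:,:,::-1])
    z=d['range_z']; h,w=z.shape; f=h/2/np.tan(np.radians(d['fov_y'])/2)
    u,v=np.meshgrid(np.arange(w),np.arange(h))
    P=np.stack([(u-d['cx'])/f*z,-(v-d['cy'])/f*z,-z],-1)
    if 'T_tool_cam' in d:
        T=np.array(d['T_tool_cam']); P=P@T[:3,:3].T+T[:3,3]
        P=P@q2r(o['eef_rot']).as_matrix().T+np.array(o['ee_pos'])
    else:
        a=np.array(d['attitude']); M=q2r(a).as_matrix() if a.size==4 else a.reshape(3,3)
        P=P@M.T+np.array(d['position'])
    P[z<=0]=np.nan
    return d,P,o
E
python3 - <<'E'
from h import *
for c in('top','scene'):
    d,P,o=snap(c,c+'0.png')
    print(c,d['position'],d['attitude'],d['fov_y'],[k for k in d])
    for l in('release_top','quick_clamp','push_wall','pine_block'):
        print(l,[(np.round(r['extent']).tolist(),round(r['score'],2)) for r in eyes.recognise(c,l)[:2]])
    np.save(c+'P.npy',P)
print(o,robot.grip_depth)
E
```

```text
top [ 0.39611129 -0.00985146  1.27655851] [ 0.70538932  0.05674821 -0.05139241 -0.70467323] 44.652239526993434 ['img', 'range_z', 'fov_y', 'cx', 'cy', 'position', 'attitude']
release_top [([245.0, 217.0, 265.0, 233.0], 0.84)]
quick_clamp [([219.0, 204.0, 331.0, 244.0], 0.61)]
push_wall [([242.0, 210.0, 273.0, 235.0], 0.73)]
pine_block [([154.0, 133.0, 209.0, 166.0], 0.83)]
scene [-0.23830518  0.56242832  0.68558518] [-0.40611386 -0.22757729  0.42790377  0.77471186] 47.34550134173675 ['img', 'range_z', 'fov_y', 'cx', 'cy', 'position', 'attitude']
release_top [([264.0, 206.0, 283.0, 216.0], 0.51)]
quick_clamp [([233.0, 183.0, 328.0, 258.0], 0.62)]
push_wall [([252.0, 194.0, 290.0, 240.0], 0.73), ([319.0, 163.0, 369.0, 184.0], 0.27)]
pine_block [([132.0, 194.0, 194.0, 237.0], 0.56)]
{'time_s': 0.25, 'q': array([ 1.19317631,  0.62885081,  0.03845039,  1.51783412, -0.02700089,
        0.99632904, -0.02000132]), 'qvel': array([-9.50574092e-04, -3.21321721e-03, -4.70396704e-05, -2.75559411e-03,
        2.10812672e-03, -7.11284798e-04,  6.42320879e-05]), 'joint_torque': array([-1.57856546e-03, -5.62902546e+01,  1.22414153e+00, -1.93373108e+01,
        1.09145537e-02,  7.65160978e-03, -4.01289348e-07]), 'ee_pos': array([ 0.19936622, -0.61836967,  0.23088108]), 'eef_rot': array([-4.48334648e-04,  9.87870263e-01,  1.55280837e-01, -5.97832903e-05]), 'contact_force': array([ 0.53306926,  0.69177357, -0.2197293 ]), 'ft_torque': array([-0.02336232,  0.03096387, -0.00506465]), 'opening': 0.08548216303497205} 0.0187
```

View pics/top0.png

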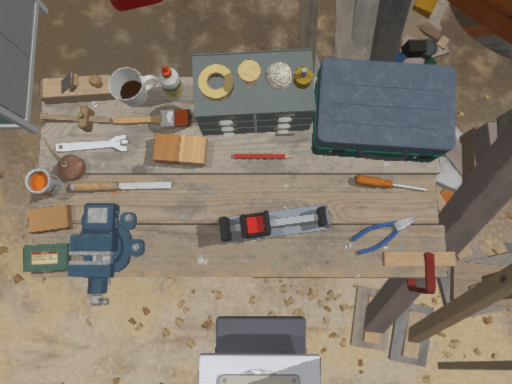

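View pics/scene0.png

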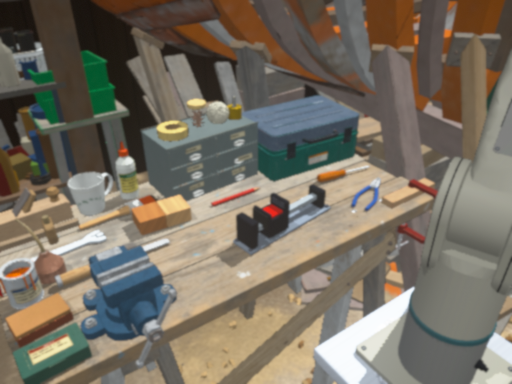

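Top view: fixed jaw at about (225,229), red pad at (256,225), end stop at (322,217). The bar is tilted about 7° to the image row, and the path is clear of the tools.

```bash
python3 - <<'E'
from h import *
for c in('top','scene'):
    im=cv2.imread(f'pics/{c}0.png')[:,:,::-1].astype(int); P=np.load(c+'P.npy')
    box=(slice(200,250),slice(215,335)) if c=='top' else (slice(180,260),slice(230,330))
    p=P[box].reshape(-1,3); i=im[box].reshape(-1,3)
    red=(i[:,0]>140)&(i[:,1]<60)&(p[:,2]>.05)
    print(c,'red',red.sum(),np.nanmedian(p[red],0),np.nanmin(p[red],0),np.nanmax(p[red],0))
    hi=(p[:,2]>.03)&(p[:,2]<.12)
    q=p[hi][:,:2].astype(np.float32); print('clamp rect',cv2.minAreaRect(q), 'n',len(q))
    for a,b in((.058,.074),(.076,.09),(.09,.105)):
        m=(p[:,2]>a)&(p[:,2]<b); s=p[m]
        print(a,m.sum(),np.nanmin(s,0),np.nanmax(s,0))
    if c=='top':
        base=(p[:,2]>.006)&(p[:,2]<.11);print('base rect',cv2.minAreaRect(p[base][:,:2].astype(np.float32)))
E
```

```text
top red 231 [0.4871162  0.01327632 0.06897327] [ 0.46633243 -0.00738408  0.06239077] [0.50577939 0.03404881 0.07588722]
clamp rect ((0.4932733178138733, -0.03634348511695862), (0.060085564851760864, 0.27796685695648193), 7.517988681793213) n 1531
0.058 542 [ 0.44607673 -0.17646812  0.05802236] [0.53524717 0.09299788 0.07369812]
0.076 360 [ 0.44795338 -0.02269085  0.07603811] [0.51631859 0.10300199 0.08998168]
0.09 117 [ 0.46265593 -0.02769708  0.09000381] [ 0.51872302 -0.00994336  0.10071324]
base rect ((0.48645904660224915, -0.03970964252948761), (0.11325091868638992, 0.3030344545841217), 1.4163193702697754)
scene red 127 [0.48315122 0.00886094 0.07272508] [ 0.45690679 -0.01092014  0.06770452] [0.50826893 0.03761168 0.08763236]
clamp rect ((0.4935790002346039, -0.03476801514625549), (0.06472088396549225, 0.2790752947330475), 7.959293365478516) n 1991
0.058 585 [ 0.44500962 -0.17473685  0.05803019] [0.5351454  0.10631355 0.0739969 ]
0.076 421 [ 0.44539877 -0.02937598  0.07602063] [0.5231648  0.10544256 0.08986497]
0.09 116 [ 0.4617571  -0.02851189  0.0900332 ] [ 0.52209127 -0.00757671  0.10108139]
```

Emit:
move_arm([
  {"tx": 24, "ty": 52, "tz": 0, "az": -1},
  {"tx": 48, "ty": 104, "tz": 0, "az": -2},
  {"tx": 72, "ty": 157, "tz": 0, "az": -3},
  {"tx": 96, "ty": 210, "tz": 0, "az": -4},
  {"tx": 120, "ty": 262, "tz": 0, "az": -6},
  {"tx": 144, "ty": 315, "tz": 0, "az": -8},
  {"tx": 168, "ty": 367, "tz": 0, "az": -9},
  {"tx": 192, "ty": 420, "tz": 0, "az": -10},
], gripper=0)

```text
validation failed for argument at $.mo...
```

Emit:
move_arm([
  {"tx": 24, "ty": 52, "tz": 0, "ax": 0, "ay": 0, "az": -1},
  {"tx": 48, "ty": 104, "tz": 0, "ax": 0, "ay": 0, "az": -2},
  {"tx": 72, "ty": 157, "tz": 0, "ax": 0, "ay": 0, "az": -3},
  {"tx": 96, "ty": 210, "tz": 0, "ax": 0, "ay": 0, "az": -4},
  {"tx": 120, "ty": 262, "tz": 0, "ax": 0, "ay": 0, "az": -6},
  {"tx": 144, "ty": 315, "tz": 0, "ax": 0, "ay": 0, "az": -8},
  {"tx": 168, "ty": 367, "tz": 0, "ax": 0, "ay": 0, "az": -9},
  {"tx": 192, "ty": 420, "tz": 0, "ax": 0, "ay": 0, "az": -10},
], gripper=0)

```text
time_s: 1.5
ee_pos: [0.3923, -0.1971, 0.2317]
eef_rot: [0.0, 0.998, 0.068, 0.001]
contact_force: [0.7, 0.3, -0.7]
opening: 0.0004
```

Emit:
move_arm([
  {"tx": 24, "ty": 52, "tz": -5, "ax": 0, "ay": 0, "az": 0},
  {"tx": 48, "ty": 104, "tz": -15, "ax": 0, "ay": 0, "az": 0},
  {"tx": 72, "ty": 157, "tz": -25, "ax": 0, "ay": 0, "az": 0},
  {"tx": 95, "ty": 209, "tz": -40, "ax": 0, "ay": 0, "az": 0},
  {"tx": 95, "ty": 209, "tz": -50, "ax": 0, "ay": 0, "az": 0},
  {"tx": 95, "ty": 209, "tz": -50, "ax": 0, "ay": 0, "az": 0},
])

```text
time_s: 2.25
ee_pos: [0.4865, 0.0115, 0.181]
eef_rot: [0.001, 0.998, 0.068, -0.0]
contact_force: [-0.4, -1.7, 0.4]
opening: 0.0001
```

```bash
python3 - <<'E'
from h import *
t=np.radians(7.7); ey=np.array([-np.sin(t),np.cos(t)]); ex=np.array([np.cos(t),np.sin(t)])
d,P,o=snap('wrist','w1.png'); print(o['ee_pos'],o['contact_force'])
i=d['img'].reshape(-1,3).astype(int); p=P.reshape(-1,3); p2=np.c_[p[:,:2]@ex,p[:,:2]@ey,p[:,2]]
print('tcp',o['ee_pos'][:2]@ex,o['ee_pos'][:2]@ey)
red=(i[:,0]>120)&(i[:,1]<60)&(i[:,2]<60)&(p[:,2]>.055)&(p[:,2]<.08)
print('red',red.sum(),np.percentile(p2[red],[1,50,99],axis=0).round(4), 'rect',cv2.minAreaRect(p[red][:,:2].astype(np.float32)))
for a,b in((.079,.089),(.091,.101),(.059,.068)):
    m=(p[:,2]>a)&(p[:,2]<b)&~red; s=p2[m]
    print(a,m.sum()); h,e=np.histogram(s[:,1],np.arange(-.32,.2,.005)); print([(round(e[k],3),int(h[k])) for k in range(len(h)) if h[k]>30])
E
```

```text
[0.48645054 0.01145342 0.18104102] [-0.35340186 -1.68727071  0.36195029]
tcp 0.48359891240179687 -0.05382750099306379
red 1159 [[ 0.4612 -0.0764  0.0627]
 [ 0.4854 -0.0665  0.0685]
 [ 0.5047 -0.0332  0.0703]] rect ((0.4857289791107178, 0.01073080487549305), (0.044122349470853806, 0.044360462576150894), 6.982931137084961)
0.079 3063
[(np.float64(-0.08), 74), (np.float64(-0.035), 117), (np.float64(-0.03), 464), (np.float64(-0.025), 337), (np.float64(-0.02), 54), (np.float64(0.01), 198), (np.float64(0.015), 486), (np.float64(0.02), 447), (np.float64(0.025), 461), (np.float64(0.03), 382)]
0.091 1296
[(np.float64(-0.095), 222), (np.float64(-0.09), 487), (np.float64(-0.085), 501), (np.float64(-0.08), 86)]
0.059 2897
[(np.float64(-0.245), 41), (np.float64(-0.24), 281), (np.float64(-0.235), 323), (np.float64(-0.23), 384), (np.float64(-0.225), 231), (np.float64(-0.08), 164), (np.float64(-0.075), 107), (np.float64(-0.07), 111), (np.float64(-0.065), 114), (np.float64(-0.06), 140), (np.float64(-0.055), 133), (np.float64(-0.05), 151), (np.float64(-0.045), 131), (np.float64(-0.04), 153), (np.float64(-0.035), 154), (np.float64(0.01), 180)]
```

View pics/w1.png

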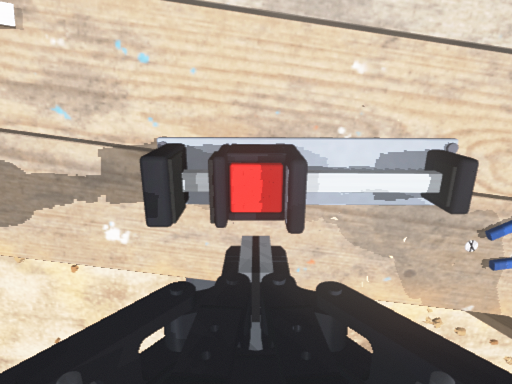

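Camera view: pad at (257,188), wall at (297,190), stop at (455,183). The fingertips are centred over the channel. Descending.

Emit:
move_arm([
  {"tx": 0, "ty": -1, "tz": -35, "ax": 0, "ay": 0, "az": 0},
  {"tx": 0, "ty": -2, "tz": -70, "ax": 0, "ay": 0, "az": 0},
  {"tx": 0, "ty": -3, "tz": -90, "ax": 0, "ay": 0, "az": 0},
  {"tx": 0, "ty": -3, "tz": -103, "ax": 0, "ay": 0, "az": 0},
  {"tx": 0, "ty": -3, "tz": -109, "ax": 0, "ay": 0, "az": 0},
  {"tx": 0, "ty": -3, "tz": -109, "ax": 0, "ay": 0, "az": 0},
])

```text
time_s: 3.05
ee_pos: [0.4869, 0.0073, 0.0729]
eef_rot: [0.001, 0.998, 0.067, 0.0]
contact_force: [0.5, 0.0, 0.9]
opening: -0.0001
```

Emit:
move_arm([
  {"tx": 0, "ty": 0, "tz": -4, "ax": 0, "ay": 0, "az": 0},
  {"tx": 0, "ty": 0, "tz": -8, "ax": 0, "ay": 0, "az": 0},
  {"tx": 0, "ty": 0, "tz": -11, "ax": 0, "ay": 0, "az": 0},
  {"tx": 0, "ty": 0, "tz": -12, "ax": 0, "ay": 0, "az": 0},
  {"tx": 0, "ty": 0, "tz": -12, "ax": 0, "ay": 0, "az": 0},
])

```text
time_s: 3.68
ee_pos: [0.4877, 0.0073, 0.062]
eef_rot: [0.001, 0.998, 0.067, 0.001]
contact_force: [-1.1, -0.8, 13.1]
opening: 0.0001
```

Pad bottomed out (z 0.062, 13 N). Pushing.

Emit:
move_arm([
  {"tx": 1, "ty": -5, "tz": -1, "ax": 0, "ay": 0, "az": 0},
  {"tx": 1, "ty": -10, "tz": -1, "ax": 0, "ay": 0, "az": 0},
  {"tx": 2, "ty": -16, "tz": -1, "ax": 0, "ay": 0, "az": 0},
  {"tx": 3, "ty": -24, "tz": -1, "ax": 0, "ay": 0, "az": 0},
  {"tx": 4, "ty": -32, "tz": -1, "ax": 0, "ay": 0, "az": 0},
  {"tx": 5, "ty": -40, "tz": -1, "ax": 0, "ay": 0, "az": 0},
  {"tx": 6, "ty": -48, "tz": -1, "ax": 0, "ay": 0, "az": 0},
  {"tx": 7, "ty": -56, "tz": -1, "ax": 0, "ay": 0, "az": 0},
])

```text
time_s: 4.68
ee_pos: [0.495, -0.0478, 0.062]
eef_rot: [0.0, 0.998, 0.068, 0.002]
contact_force: [-1.8, 2.3, 12.6]
opening: -0.0003
```

```bash
cat > m.py <<'E'
from h import *
t=np.radians(7.7); ey=np.array([-np.sin(t),np.cos(t)]); ex=np.array([np.cos(t),np.sin(t)])
d,P,o=snap('wrist')
p=P.reshape(-1,3); p2=np.c_[p[:,:2]@ex,p[:,:2]@ey,p[:,2]]
print(o['time_s'],'tcp',o['ee_pos'][:2]@ex,o['ee_pos'][:2]@ey,o['ee_pos'],o['contact_force'])
d,P,o=snap('top','t_%d.png'%(o['time_s']*100))
for l in('push_wall','release_top'):
    for r in eyes.recognise('top',l)[:1]: print(l,np.round(r['extent']),r['score'])
E
python3 m.py
```

```text
4.675 tcp 0.48410713936840916 -0.11372303999075853 [ 0.49497936 -0.04783395  0.06195251] [-1.81048643  2.34400726 12.55635075]
```

Emit:
move_arm([
  {"tx": 1, "ty": -10, "tz": -1, "ax": 0, "ay": 0, "az": 0},
  {"tx": 2, "ty": -20, "tz": -1, "ax": 0, "ay": 0, "az": 0},
  {"tx": 4, "ty": -30, "tz": -1, "ax": 0, "ay": 0, "az": 0},
  {"tx": 5, "ty": -40, "tz": -1, "ax": 0, "ay": 0, "az": 0},
  {"tx": 7, "ty": -50, "tz": -1, "ax": 0, "ay": 0, "az": 0},
  {"tx": 8, "ty": -60, "tz": -1, "ax": 0, "ay": 0, "az": 0},
  {"tx": 9, "ty": -66, "tz": -1, "ax": 0, "ay": 0, "az": 0},
  {"tx": 9, "ty": -70, "tz": -1, "ax": 0, "ay": 0, "az": 0},
])

```text
time_s: 5.88
ee_pos: [0.5044, -0.1189, 0.062]
eef_rot: [0.001, 0.998, 0.067, 0.002]
contact_force: [-1.4, 1.9, 12.9]
opening: 0.0004
```

```bash
python3 m.py
```

```text
5.875 tcp 0.48396953395046605 -0.18537389883846922 [ 0.50444322 -0.11885719  0.06200757] [-1.35321664  1.87862994 12.94980603]
push_wall [287. 207. 302. 230.] 0.55
```

Emit:
move_arm([
  {"tx": 0, "ty": -3, "tz": -1, "ax": 0, "ay": 0, "az": 0},
  {"tx": 1, "ty": -6, "tz": -1, "ax": 0, "ay": 0, "az": 0},
  {"tx": 1, "ty": -9, "tz": -1, "ax": 0, "ay": 0, "az": 0},
  {"tx": 1, "ty": -11, "tz": -1, "ax": 0, "ay": 0, "az": 0},
  {"tx": 1, "ty": -11, "tz": -1, "ax": 0, "ay": 0, "az": 0},
])

```text
time_s: 6.7
ee_pos: [0.5061, -0.1269, 0.062]
eef_rot: [-0.0, 0.998, 0.068, 0.003]
contact_force: [-2.2, 8.4, 12.5]
opening: -0.0002
```

Emit:
move_arm([
  {"tx": 0, "ty": -4, "tz": -1, "ax": 0, "ay": 0, "az": 0},
  {"tx": 1, "ty": -6, "tz": -1, "ax": 0, "ay": 0, "az": 0},
  {"tx": 1, "ty": -6, "tz": -1, "ax": 0, "ay": 0, "az": 0},
])

```text
time_s: 7.08
ee_pos: [0.5061, -0.1269, 0.0619]
eef_rot: [-0.004, 0.998, 0.07, 0.002]
contact_force: [-5.5, 13.5, 17.7]
opening: -0.0002
```

Hard stop: 13.5 N with no further motion. I'll back off the wall slightly, lift straight up and check.

Emit:
move_arm([
  {"tx": 0, "ty": 3, "tz": 0, "ax": 0, "ay": 0, "az": 0},
  {"tx": 0, "ty": 5, "tz": 3, "ax": 0, "ay": 0, "az": 0},
  {"tx": 0, "ty": 5, "tz": 12, "ax": 0, "ay": 0, "az": 0},
  {"tx": 0, "ty": 5, "tz": 30, "ax": 0, "ay": 0, "az": 0},
  {"tx": 0, "ty": 5, "tz": 60, "ax": 0, "ay": 0, "az": 0},
  {"tx": 0, "ty": 5, "tz": 100, "ax": 0, "ay": 0, "az": 0},
  {"tx": 0, "ty": 5, "tz": 120, "ax": 0, "ay": 0, "az": 0},
  {"tx": 0, "ty": 5, "tz": 120, "ax": 0, "ay": 0, "az": 0},
])

```text
time_s: 8.07
ee_pos: [0.5071, -0.1219, 0.1835]
eef_rot: [-0.003, 0.998, 0.07, 0.004]
contact_force: [0.4, -0.5, 0.4]
opening: -0.0002
```

```bash
python3 - <<'E'
from h import *
t=np.radians(7.7); ey=np.array([-np.sin(t),np.cos(t)])
d,P,o=snap('wrist','w2.png'); print(o['time_s'],o['ee_pos'],o['contact_force'])
i=d['img'].reshape(-1,3).astype(int); p=P.reshape(-1,3); s=p[:,:2]@ey
red=(i[:,0]>120)&(i[:,1]<60)&(i[:,2]<60)&(p[:,2]>.05)&(p[:,2]<.08)
print('red',red.sum(),np.percentile(s[red],[1,99]),np.nanmedian(p[red],0))
for a,b in((.091,.101),(.059,.068)):
    m=(p[:,2]>a)&(p[:,2]<b)&~red; h,e=np.histogram(s[m],np.arange(-.32,.2,.005)); print([(round(float(e[k]),3),int(h[k])) for k in range(len(h)) if h[k]>30])
E
```

```text
8.075 [ 0.50714118 -0.12192755  0.1834887 ] [ 0.36793615 -0.53370283  0.35420518]
red 1270 [-0.20117142 -0.15801409] [ 0.5061136  -0.1234029   0.06610842]
[(-0.22, 206), (-0.215, 474), (-0.21, 488), (-0.205, 99)]
[(-0.245, 76), (-0.24, 304), (-0.235, 320), (-0.23, 330), (-0.225, 144), (-0.205, 121), (-0.2, 115), (-0.195, 119), (-0.19, 116), (-0.185, 167), (-0.18, 386), (-0.175, 387), (-0.17, 376), (-0.165, 379), (-0.16, 218), (0.01, 491), (0.015, 33)]
```

View pics/w2.png

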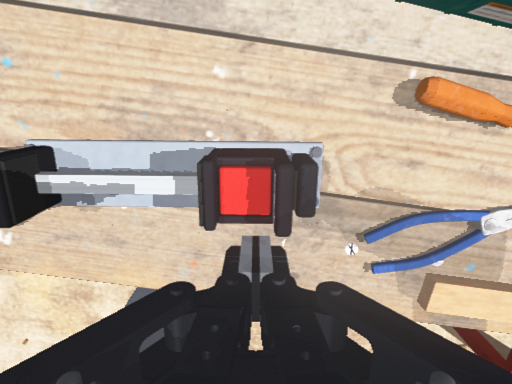

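The pad is up at z≈0.066, standing on a tooth, but backing off while still pressed seems to have dragged the jaw a few mm off the stop. I'll repeat the press and push, then lift straight up.

Emit:
move_arm([
  {"tx": -1, "ty": 3, "tz": -40, "ax": 0, "ay": 0, "az": 0},
  {"tx": -1, "ty": 3, "tz": -80, "ax": 0, "ay": 0, "az": 0},
  {"tx": -1, "ty": 3, "tz": -105, "ax": 0, "ay": 0, "az": 0},
  {"tx": -1, "ty": 3, "tz": -115, "ax": 0, "ay": 0, "az": 0},
  {"tx": -1, "ty": 3, "tz": -122, "ax": 0, "ay": 0, "az": 0},
  {"tx": -1, "ty": 3, "tz": -123, "ax": 0, "ay": 0, "az": 0},
  {"tx": -1, "ty": 3, "tz": -123, "ax": 0, "ay": 0, "az": 0},
])

```text
time_s: 9.0
ee_pos: [0.5028, -0.1191, 0.0617]
eef_rot: [-0.004, 0.998, 0.07, 0.001]
contact_force: [-9.0, 2.0, 27.4]
opening: 0.0001
```

Emit:
move_arm([
  {"tx": 0, "ty": -3, "tz": -1, "ax": 0, "ay": 0, "az": 0},
  {"tx": 1, "ty": -6, "tz": -1, "ax": 0, "ay": 0, "az": 0},
  {"tx": 1, "ty": -9, "tz": -1, "ax": 0, "ay": 0, "az": 0},
  {"tx": 1, "ty": -12, "tz": -1, "ax": 0, "ay": 0, "az": 0},
  {"tx": 1, "ty": -12, "tz": -1, "ax": 0, "ay": 0, "az": 0},
])

```text
time_s: 9.62
ee_pos: [0.5046, -0.1268, 0.062]
eef_rot: [-0.006, 0.997, 0.072, 0.001]
contact_force: [-2.5, 9.6, 9.8]
opening: 0.0
```

Emit:
move_arm([
  {"tx": 0, "ty": -2, "tz": 3, "ax": 0, "ay": 0, "az": 0},
  {"tx": 0, "ty": -2, "tz": 12, "ax": 0, "ay": 0, "az": 0},
  {"tx": 0, "ty": 0, "tz": 20, "ax": 0, "ay": 0, "az": 0},
  {"tx": 0, "ty": 5, "tz": 30, "ax": 0, "ay": 0, "az": 0},
  {"tx": 0, "ty": 5, "tz": 60, "ax": 0, "ay": 0, "az": 0},
  {"tx": 0, "ty": 5, "tz": 100, "ax": 0, "ay": 0, "az": 0},
  {"tx": 0, "ty": 5, "tz": 120, "ax": 0, "ay": 0, "az": 0},
  {"tx": 0, "ty": 5, "tz": 120, "ax": 0, "ay": 0, "az": 0},
])

```text
time_s: 10.62
ee_pos: [0.5061, -0.1226, 0.184]
eef_rot: [-0.005, 0.997, 0.071, 0.004]
contact_force: [-0.1, 0.3, 0.3]
opening: -0.0001
```

```bash
python3 - <<'E'
from h import *
t=np.radians(7.7); ey=np.array([-np.sin(t),np.cos(t)])
d,P,o=snap('wrist','w3.png'); print(o['time_s'],o['ee_pos'],o['contact_force'])
i=d['img'].reshape(-1,3).astype(int); p=P.reshape(-1,3); s=p[:,:2]@ey
red=(i[:,0]>120)&(i[:,1]<60)&(i[:,2]<60)&(p[:,2]>.05)&(p[:,2]<.08)
print('red',red.sum(),np.percentile(s[red],[1,99]),np.nanmedian(p[red],0))
for a,b in((.091,.101),(.059,.068)):
    m=(p[:,2]>a)&(p[:,2]<b)&~red; h,e=np.histogram(s[m],np.arange(-.32,.2,.005)); print([(round(float(e[k]),3),int(h[k])) for k in range(len(h)) if h[k]>30])
E
```

```text
10.625 [ 0.50608529 -0.12261086  0.18402939] [-0.10672446  0.30965506  0.27673755]
red 1113 [-0.20539812 -0.16219988] [ 0.50709903 -0.12905302  0.06857313]
[(-0.225, 137), (-0.22, 472), (-0.215, 485), (-0.21, 179)]
[(-0.245, 79), (-0.24, 311), (-0.235, 316), (-0.23, 267), (-0.21, 140), (-0.205, 111), (-0.2, 106), (-0.195, 118), (-0.19, 145), (-0.185, 140), (-0.18, 159), (-0.175, 148), (-0.17, 165), (-0.165, 186), (0.01, 486), (0.015, 32)]
```

View pics/w3.png

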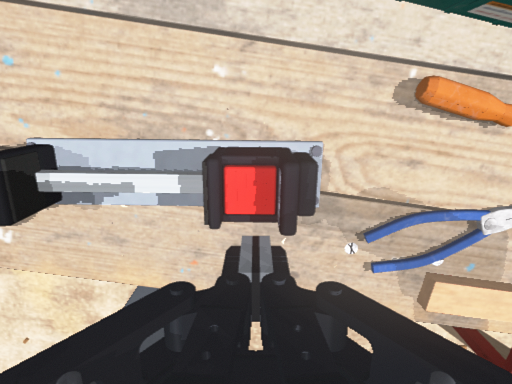

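The wall at (290,195) now touches the stop at (308,185). The jaw sits about 5 mm further back than before, the pad is up, and the tools are in place.

```bash
python3 -c "
from rig import sign_off; print(sign_off())"
```

```text
the job is handed in; nothing more can be done
None
```

The sliding jaw now stands against the end stop with the release pad up and the gripper clear, and I have handed the job in. No verdict was reported. The clock read about 10.6 s at the last check.

- **Press and push:** I pressed the pad to the bottom (fingertips at z 0.062, 13 N) before moving the jaw, then pushed it back with about 2 N until it met a hard stop.
- **One correction:** on the first release I backed off while still pressing, which dragged the jaw about 5 mm off the stop. I pressed and pushed again to the same stop position (y = -0.127), this time lifting straight up.
- **Last checks:** the wrist picture showed the push wall touching the stop. The pad's top was at about 0.069 m, so it has come up, and the measured jaw travel was about 129 mm. The contact force was about 0 N.
- **Loose items:** the pliers and screwdriver had not moved between the last two wrist pictures. I did not re-check the pine block, chisel or pencil in a final picture, but the arm never went near them.

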